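# Lift the hot lid off the annealing pot with the lid lifter

### The job

Take the lid lifter from its wooden block, hook it under the loop of the hot lid on the annealing pot, lift the lid off and set it down squarely in the cooling ring with its plug fully home, then stand the lifter back in its block. Touch the lid with nothing but the lifter, ease it gently without pushing or pulling hard, and keep it level all the way, since the ceramic plug chips: the lid is heavy on the side of its thermocouple head, so feel for its balance point along the loop before lifting it clear.

Things in the scene. Friction and masses are not known exactly. Their poses are not given: they have to be found in the camera images.
- lid: hot lid, 0.37 to 0.58 kg: steel disc 132 mm across, 4 mm thick, over a white ceramic plug 12 mm deep, tapered from 87 to 76 mm across. Origin at the centre of the disc's underside, z up. A loop handle of 6 mm round rod stands on it along the lid's y: straight bar from y = -30 to +30 mm, 28 mm clear above the disc, legs at y = -36 and +36. Its +y side carries the thermocouple head.
- loop_mid (a point): middle of the loop's bar on the bar's axis, 35 mm above the lid's origin (bar underside 32 mm). The lid balances on the bar 4 to 24 mm from here toward +y, differently each time. The centre of mass is only 22 to 29 mm below the bar: each mm off balance tilts the hanging lid 2 to 2.6 degrees. On the pot the end that is too heavy stays down while the other rises first.
- thermocouple_head: steel thermocouple head fixed on the lid near its edge, 24 mm across, 33 mm high; its weight is not known. Origin at the centre of its foot, on the disc at the lid's y = +52 mm
- pot: annealing pot: round dark steel casing 134 mm across with a white refractory collar, 75 mm high, a small grey control box on its -x side; fixed. Origin at the centre of its underside, on the bench
- pot_seat (a point): centre of the pot's rim, 75 mm above the bench, where the lid's origin sits; the mouth is 92 mm wide, so the plug has 2.5 mm all round at its top
- cooling_ring: white refractory ring 124 mm across and 34 mm high on a dark steel base plate 132 mm across; fixed. Bore 95 mm wide, 28 mm deep, so the lid's plug has 4 mm all round at its top. Origin at the centre of its underside, on the bench
- ring_seat (a point): centre of the ring's rim, 34 mm above the bench, where the lid's origin sits when the lid is home
- lifter: lid lifter, 167 mm long, 0.13 kg, standing upright in its block, hook down. Origin at the hook's bottom on the handle's axis; z up along the handle, x the way the hook opens. Rod 6 mm thick, round heat guard 50 mm across at 60 to 66 mm height; wooden handle from 97 to 167 mm, 18 mm thick along y (grip across these flats, about 137 mm up) and 26 mm along x
- hook_valley (a point): upper face of the hook's valley, on the handle's axis, 6 mm above the lifter's origin; axes as the lifter's. The hook is a V with 42 degree sides in which the loop's bar settles, its underside 8 mm above the origin. The tip reaches x = +15 mm and 18 mm above the origin; the rod's upright stands behind, centred at x = -12.5 mm, up to 40 mm high, then cranks back to the handle's axis
- lifter_block: wooden block 86 x 60 x 70 mm, fixed. Origin at the centre of its underside, on the bench. A slot 50 mm long (x) by 20 mm wide (y) goes right through from the top; the lifter hangs in it, hook along the slot's +x, its heat guard on the block's top, its origin 10 mm above the bench
- slot_mouth (a point): centre of the slot at the block's top, 70 mm above the bench; axes as the block's. (A stereo microscope, up to 310 mm high, stands fixed on the bench's right front part: keep clear of it.)

How it is judged:
On the way, in this order (a step that is already met when the one before it is completed fails the run):
1. the lid hangs level on the lifter, clear of the pot (z of lid in the frame of pot_seat above 0.018 m and contact force between lifter and lid above 2 N and angle between lid's own z axis and vertical below 0.105 rad), for 0.3 s.
2. the lid lies home in the cooling ring, the lifter off it (horizontal distance between lid and ring_seat below 0.006 m and z of lid in the frame of ring_seat below 0.002 m and angle between lid's own z axis and vertical below 0.03 rad and contact force between lifter and lid below 0.05 N), for 0.3 s.
At the end, for the whole second after the job is handed in: The lid lies in the cooling ring, centred within 6 mm, its disc on the rim within 2 mm and level within 0.03 rad, at rest; the lifter stands in its block's slot, upright within 0.1 rad with its guard down on the block (within 5 mm), at rest (horizontal distance between lid and ring_seat below 0.006 m and z of lid in the frame of ring_seat between -0.002 and 0.002 m and angle between lid's own z axis and vertical below 0.03 rad and linear speed of each of lid, lifter below 0.02 m/s and horizontal distance between lifter and slot_mouth below 0.018 m and angle between lifter's own z axis and vertical below 0.1 rad and z of lifter in the frame of slot_mouth below -0.055 m); the robot touches nothing.
It fails at once if the lid tilts more than 6 degrees (0.105 rad) (angle between lid's own z axis and vertical above 0.105 rad).
It fails at once if the gripper or arm touches the hot lid (contact force between any of the fingers, the arm and lid above 0.05 N).
It fails at once if the lifter pushes or pulls the lid with more than 15 N (contact force between lifter and lid above 15 N).
It fails at once if the lid is set down on the ring with more than 20 N (contact force between lid and cooling_ring above 20 N).
It also fails if it takes over 72 s, if anything falls off the work surface, if the arm or the gripper's body presses on something with over 40 N, if the wrist force passes 120 N, or if a joint passes its speed limit or range.

### The arm

A 6-joint arm with a two-finger parallel gripper is mounted at the origin on a cart in front of the work surface, level with it; the furniture and walls round the work are solid. World frame = base frame: x ahead of the robot, y to its left, z up, the work surface at z = 0. Lengths are in m, angles in rad, forces in N, time in s.
With the tool pointing down it reaches from about 0.25 to 0.8 m from the base axis. Payload 3.9 kg.
Tool frame: the origin (TCP) lies at the very end of the fingers, on their centre line; the grasp point (between the pads) lies 19 mm behind it; y points along the fingers, x is the direction in which the jaws open and shut, and the axes are right-handed (so a half turn about y gives the same grasp; the last joint's range is limited). The gripper opens to 85 mm and grips with 20 to 120 N. Pads are 22 mm wide; open, the fingers measure 114 mm over their backs; the gripper's body (76 mm by 85 mm) begins 54 mm behind the grasp point. The pads swing forward as they close: fully open they stand 13 mm farther back than shut.
Start: joints at [-1.227, 0.26, -0.138, 1.173, 0, 1.571], TCP at [0.177, -0.494, 0.231] pointing down, gripper open.
Joint ranges: [-2.78, 2.78], [-0.83, 1.72], [-1.28, 1.37], [-1.9, 2.12], [-1.57, 1.48], [-3.14, 3.14]. Speed limits (rad/s): [2.57, 2.57, 3.14, 3.14, 3.14, 3.14].

### API

Orientations are given as a unit quaternion [x, y, z, w].
In Python, from station import robot gives the robot as it stands. The module is installed in compiled form; this text tells all that it offers. Calls block until the motion is done:
- robot.reach(position, orientation): joint-space move of the TCP to a pose.
- robot.move_linear(position, attitude=None, feed=0.15, force_limit=None): straight line of the TCP; attitude=None keeps the orientation; feed is the mean speed in m/s. With force_limit (N) it stops when the force on the tool has changed by that much, and returns True; else False.
- robot.movej(angles): joint-space move.
- robot.set_gripper(opening, squeeze=None): finger opening in m; squeeze is the grip in N (None keeps the last); returns when the fingers have stopped.
- robot.dwell(seconds).
- robot.solve_ik(position, orientation): joint angles nearest the present ones, or None.
- robot.sense(): the state.
- robot.get_image(name): name is "side" or "top"; returns the picture (420x560x3 uint8, blue, green, red); there is no depth.
- robot.camera_model(name): a dict with "fx", "fy", "cx", "cy" (pixels), "R" (3x3) and "t" (3): a world point X has camera coordinates R X + t. Camera axes: x right, y down, z forward; pixel columns grow to the right and rows downward; lengths in m; the calibration is good to about 2 mm. A picture is of the moment at which its call begins. camera_model takes no time and is no camera call.
A pose or a line that the arm cannot do raises robot.Unreachable and nothing moves.
- robot.job_done(): hands the job in, once; it reports no verdict.
Trained networks look in the newest picture that a camera, given by its name, has taken for a name from the list of things; names that differ only in an ending like _2 or _b are one class to them, and where a whole thing is asked for, a point or a joint stands for the part that bears it (a point fixed in the world has none). Each returns a list of dicts, best first, with "p" (0 to 1); they miss things now and then, are a little off and sometimes report something else, mostly with a low value. They report only what shows in the picture. A call takes as long as a camera call.
- robot.boxes_of(camera, label): "rect" ([left, top, width, height] in pixels, round what is visible of it).
- robot.trace(camera, label): "pixels" (420x560 bool, what is visible of it) and "rect" ([left, top, width, height] in pixels, round what is visible of it).
- robot.landmark_of(camera, label): "location" ([column, row] in pixels: a listed point, or the origin of a listed thing).
The state is a dict: "clock": time; "joint_positions": joint angles; "qd": joint speeds; "tau": joint torques, N m; "position": TCP position; "tcp_rot": TCP orientation; "wrist_force": force on the tool from outside, world axes, zero at the start; "moment": the same for the moment, N m; "finger_gap": finger opening in m.
Only numpy, scipy, OpenCV 4.12 (cv2) and the standard library are available. Lean on these libraries where they do the work, as an engineer would, in place of code of your own. Each camera call takes 0.05 s, during which the arm holds its last target.

## Working session

There is one attempt and no reset: what is moved stays moved. The work goes in short steps, each a Python script; the robot and the scene stay as the last script left them, time stands still between calls to the robot, and variables do not carry over. Pictures are saved under pics/ and viewed, and the job is handed in when it is done.

```bash
ls; mkdir -p pics; python3 - <<'E'
from station import robot
import cv2, numpy as np
print(robot.sense())
for c in ("side","top"):
    im=robot.get_image(c); cv2.imwrite(f"pics/a_{c}.png",im)
    print(c,robot.camera_model(c))
    for l in ("lid","loop_mid","thermocouple_head","pot","pot_seat","cooling_ring","ring_seat","lifter","hook_valley","lifter_block","slot_mouth"):
        r=robot.landmark_of(c,l); print(l,[(np.round(x["location"],1).tolist(),round(x["p"],2)) for x in r[:3]])
print(robot.sense()["clock"])
E
```

```text
pics
{'clock': 0.0, 'joint_positions': array([-1.22702572e+00,  2.60695261e-01, -1.39395252e-01,  1.17268212e+00,
       -8.89158189e-06,  1.57079941e+00]), 'qd': array([0.00143442, 0.00057004, 0.00036128, 0.00037305, 0.00099428,
       0.00036871]), 'tau': array([-2.76388302e-03, -4.05680931e+01,  2.53919506e+01,  1.87741604e-02,
       -5.71787841e-04, -3.70053343e-06]), 'position': array([ 0.17671173, -0.49363733,  0.23044909]), 'tcp_rot': array([-0.57775149,  0.40768574, -0.40653952,  0.57855092]), 'wrist_force': array([-0.15888823,  0.21140082, -0.21831607]), 'moment': array([-0.04138411, -0.011645  ,  0.00559432]), 'finger_gap': 0.08531203820312282}
side {'fx': 378.86987214923363, 'fy': 378.86987214923363, 'cx': 276.9593015388077, 'cy': 211.1121586213979, 'R': array([[-0.96122788, -0.27512536, -0.01862772],
       [-0.15197483,  0.58491066, -0.79673281],
       [ 0.23009696, -0.76301085, -0.60404457]]), 't': array([0.47692606, 0.08930587, 0.8757944 ])}
lid [([228.0, 269.4], 0.73)]
loop_mid [([226.8, 254.2], 0.64)]
thermocouple_head [([208.5, 285.7], 0.65), ([285.9, 200.2], 0.31
[... 286 characters left out ...]
top {'fx': 542.0685882277533, 'fy': 542.0685882277533, 'cx': 275.05240303292135, 'cy': 205.54654951860957, 'R': array([[-0.00328047, -0.99999269, -0.00196594],
       [-0.97388114,  0.00364114, -0.2270292 ],
       [ 0.2270347 ,  0.00116983, -0.97388597]]), 't': array([0.13132881, 0.49569198, 0.90732377])}
lid [([188.9, 193.7], 0.89), ([157.7, 182.4], 0.44)]
loop_mid [([188.5, 188.4], 0.74)]
thermocouple_head [([160.8, 184.3], 0.76)]
pot [([288.7, 244.6], 0.38)]
pot_seat []
cooling_ring [([361.3, 216.1], 0.74), ([189.0, 194.0], 0.29)]
ring_seat [([364.5, 211.1], 0.87)]
lifter [([291.9, 245.6], 0.92)]
hook_valley []
lifter_block [([293.4, 245.2], 0.92)]
slot_mouth [([291.7, 238.1], 0.67)]
1.2
```

View pics/a_side.png

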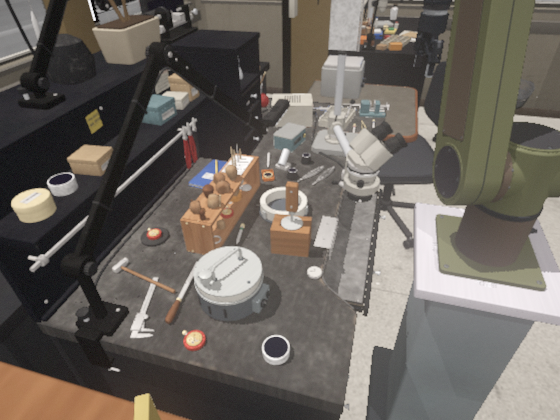

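View pics/a_top.png

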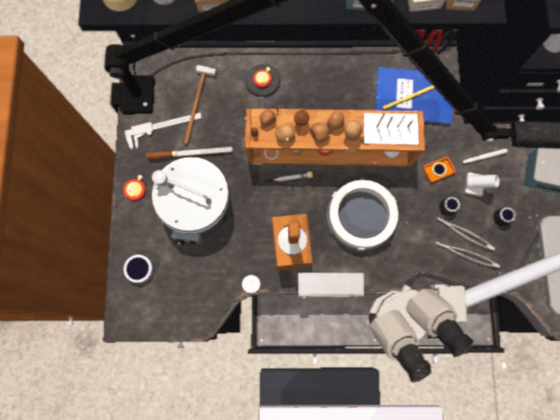

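The side view shows the pot and lid around (230,275), the lifter in its block at (291,230), and the ring at (284,205). In the top view, the pot is at (190,195), the block at (292,240) and the ring at (363,215). The microscope is at bottom right. Next I'll measure positions.

```bash
cat > vis.py <<'E'
import numpy as np, cv2
from station import robot
C={c:robot.camera_model(c) for c in("side","top")}
def atz(c,uv,z):
    m=C[c];R=np.array(m["R"]);t=np.array(m["t"])
    d=R.T@np.array([(uv[0]-m["cx"])/m["fx"],(uv[1]-m["cy"])/m["fy"],1]); o=-R.T@t
    return o+d*(z-o[2])/d[2]
def proj(c,X):
    m=C[c];p=np.array(m["R"])@X+np.array(m["t"]);return np.array([m["fx"]*p[0]/p[2]+m["cx"],m["fy"]*p[1]/p[2]+m["cy"]])
E
python3 - <<'E'
from vis import *
P={"side":{"lid":((228.0,269.4),.075),"loop_mid":((226.8,254.2),.11),"thermocouple_head":((208.5,285.7),.079),"pot":((229.8,294.7),0),"cooling_ring":((282,207.7),0),"ring_seat":((282.3,199),.034),"hook_valley":((288.9,245.1),.016),"lifter_block":((291.1,248.2),0),"slot_mouth":((287.6,219),.07)},
"top":{"lid":((188.9,193.7),.075),"loop_mid":((188.5,188.4),.11),"thermocouple_head":((160.8,184.3),.079),"cooling_ring":((361.3,216.1),0),"ring_seat":((364.5,211.1),.034),"lifter":((291.9,245.6),.01),"lifter_block":((293.4,245.2),0),"slot_mouth":((291.7,238.1),.07)}}
for c in P:
    for l,(uv,z) in P[c].items(): print(c,l,atz(c,uv,z).round(4))
im=cv2.imread("pics/a_top.png")
a=cv2.resize(im[140:280,130:270],None,fx=4,fy=4,interpolation=cv2.INTER_CUBIC); cv2.imwrite("pics/b_pot.png",a)
a=cv2.resize(im[170:290,260:410],None,fx=4,fy=4,interpolation=cv2.INTER_CUBIC); cv2.imwrite("pics/b_ring.png",a)
im=cv2.imread("pics/a_side.png")
a=cv2.resize(im[175:325,180:330],None,fx=4,fy=4,interpolation=cv2.INTER_CUBIC); cv2.imwrite("pics/b_side.png",a)
E
```

```text
side lid [0.5145 0.2771 0.075 ]
side loop_mid [0.5157 0.2713 0.11  ]
side thermocouple_head [0.5321 0.3287 0.079 ]
side pot [0.5182 0.2774 0.    ]
side cooling_ring [ 0.4935 -0.0402  0.    ]
side ring_seat [ 0.4904 -0.0332  0.034 ]
side hook_valley [0.4338 0.1164 0.016 ]
side lifter_block [0.4305 0.1085 0.    ]
side slot_mouth [0.444  0.0889 0.07  ]
top lid [0.5139 0.2807 0.075 ]
top loop_mid [0.5142 0.2759 0.11  ]
top thermocouple_head [0.5301 0.3299 0.079 ]
top cooling_ring [ 0.4885 -0.0323  0.    ]
top ring_seat [ 0.4906 -0.033   0.034 ]
top lifter [0.4315 0.0989 0.01  ]
top lifter_block [0.4338 0.0959 0.    ]
top slot_mouth [0.4352 0.101  0.07  ]
```

View pics/b_pot.png

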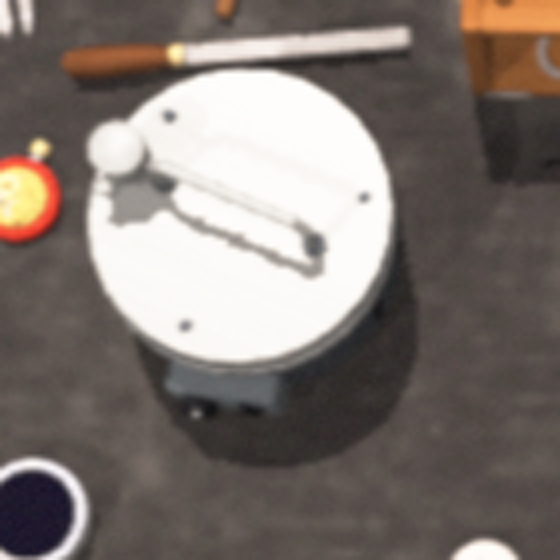

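View pics/b_ring.png

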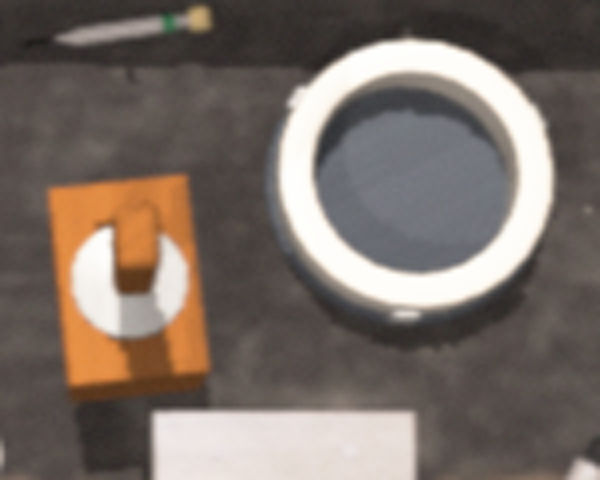

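View pics/b_side.png

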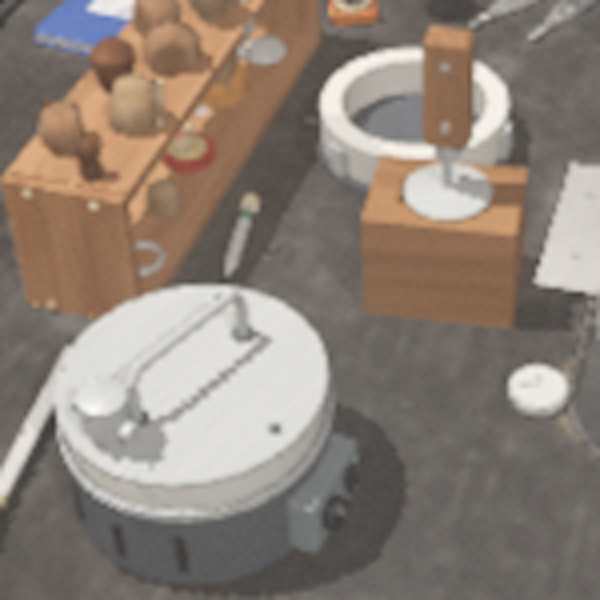

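```bash
cat >> vis.py <<'E'
from scipy.optimize import minimize
from scipy.ndimage import map_coordinates
def grad(im):
    g=cv2.GaussianBlur(im,(0,0),1.0).astype(np.float32)
    gx=cv2.Sobel(g,cv2.CV_32F,1,0);gy=cv2.Sobel(g,cv2.CV_32F,0,1)
    return np.minimum(np.sqrt(gx**2+gy**2).max(2),250)
def projN(c,X):
    m=C[c];p=X@np.array(m["R"]).T+np.array(m["t"]);return m["fx"]*p[:,0]/p[:,2]+m["cx"],m["fy"]*p[:,1]/p[:,2]+m["cy"]
def score(G,X):
    s=0
    for c,g in G.items():
        u,v=projN(c,X); s+=map_coordinates(g,[v,u],order=1).mean()
    return s
def fitcircle(G,x,y,circs,rng=.012):
    a=np.linspace(0,2*np.pi,120,endpoint=False)
    f=lambda p:sum(score(G,np.c_[p[0]+r*np.cos(a),p[1]+r*np.sin(a),np.full(120,z)]) for r,z in circs)
    g=np.arange(-rng,rng+1e-9,.001)
    b=max(((f((x+i,y+j)),x+i,y+j) for i in g for j in g))
    r=minimize(lambda p:-f(p),b[1:],method="Nelder-Mead",options=dict(initial_simplex=np.array(b[1:])+np.array([[0,0],[.0007,0],[0,.0007]])))
    return r.x.round(4),round(-r.fun,1)
def fitrect(G,x,y,yaw,L,W,z):
    t=np.linspace(-1,1,30);o=np.ones(30)
    P=np.r_[np.c_[t*L/2,o*W/2],np.c_[t*L/2,-o*W/2],np.c_[o*L/2,t*W/2],np.c_[-o*L/2,t*W/2]]
    def f(p):
        c,s=np.cos(p[2]),np.sin(p[2]);Q=P@np.array([[c,s],[-s,c]])
        return score(G,np.c_[Q+p[:2],np.full(len(Q),z)])
    g=np.arange(-.01,.0101,.002)
    b=max((f((x+i,y+j,k)),x+i,y+j,k) for i in g for j in g for k in yaw+np.arange(-.16,.17,.02))
    r=minimize(lambda p:-f(p),b[1:],method="Nelder-Mead",options=dict(initial_simplex=np.array(b[1:])+np.array([[0,0,0],[.001,0,0],[0,.001,0],[0,0,.02]])))
    return r.x.round(4),round(-r.fun,1)
E
python3 - <<'E'
from vis import *
I={c:grad(cv2.imread(f"pics/a_{c}.png")) for c in("top","side")}
S=[{"top":I["top"]},{"side":I["side"]},I]
for G in S:
    print(list(G))
    print(" disc",fitcircle(G,.514,.279,[(.066,.079)]))
    print(" ring",fitcircle(G,.491,-.033,[(.062,.034),(.0475,.034)]))
    print(" guard",fitcircle(G,.435,.1,[(.025,.076)],.008))
    print(" block",fitrect(G,.435,.1,.08,.086,.06,.07))
# bar legs & head in top zoom (4x, offset 130,140)
for uv,z in [((117,147),.112),((160,180),.079),((315,243),.079),((165,168),.11),((305,228),.11)]:
    print(atz("top",(130+uv[0]/4,140+uv[1]/4),z).round(4))
for uv in [((97,392))]: pass
# obstacles: microscope in top, assumed heights; rack front edge
for uv,z in [((380,300),.3),((390,330),.3),((375,310),.2),((410,295),.3),((250,162),.05),((415,165),.05),((250,110),.08)]: print(uv,z,atz("top",uv,z).round(3))
E
```

```text
['top']
 disc (array([0.5142, 0.2799]), np.float64(241.2))
 ring (array([ 0.4884, -0.0304]), np.float64(496.0))
 guard (array([0.4312, 0.1009]), np.float64(225.6))
 block (array([0.4333, 0.1011, 0.103 ]), np.float64(233.1))
['side']
 disc (array([0.5149, 0.2793]), np.float64(197.5))
 ring (array([ 0.4878, -0.031 ]), np.float64(381.7))
 guard (array([0.431 , 0.1057]), np.float64(200.4))
 block (array([0.4332, 0.1004, 0.1052]), np.float64(157.8))
['top', 'side']
 disc (array([0.5146, 0.2795]), np.float64(437.8))
 ring (array([ 0.4882, -0.0307]), np.float64(876.9))
 guard (array([0.4312, 0.1027]), np.float64(402.1))
 block (array([0.4332, 0.101 , 0.1043]), np.float64(390.2))
[0.5343 0.3259 0.112 ]
[0.5287 0.3137 0.079 ]
[0.5001 0.245  0.079 ]
[0.5255 0.3055 0.11  ]
[0.4991 0.2455 0.11  ]
(380, 300) 0.3 [ 0.316 -0.003  0.3  ]
(390, 330) 0.3 [ 0.279 -0.014  0.3  ]
(375, 310) 0.2 [ 0.308 -0.014  0.2  ]
(410, 295) 0.3 [ 0.322 -0.042  0.3  ]
(250, 162) 0.05 [0.58  0.175 0.05 ]
(415, 165) 0.05 [ 0.573 -0.126  0.05 ]
(250, 110) 0.08 [0.669 0.174 0.08 ]
```

```bash
cat > mot.py <<'E'
import numpy as np
from station import robot
from scipy.spatial.transform import Rotation as Ro
def quat(yaw,flip=False):
    """tool down, tool x (jaw) along +-lifter y at lifter yaw"""
    s=-1 if flip else 1
    x=s*np.array([-np.sin(yaw),np.cos(yaw),0]);y=np.array([0,0,-1.]);z=np.cross(x,y)
    return Ro.from_matrix(np.c_[x,y,z]).as_quat()
BLK=np.array([.4332,.1010]);LIF=np.array([.4312,.101]);BYAW=.104
LID=np.array([.5145,.2797]);LYAW=-.40
RING=np.array([.4882,-.0307])
def wf(n=10,dt=.02):
    a=[]
    for _ in range(n): robot.dwell(dt); a.append(robot.sense()["wrist_force"])
    return np.mean(a,0),np.std(a,0)
E
python3 - <<'E'
from mot import *
for f in (False,True):
    for n,p,yaw in [("blk",[*LIF,.128],BYAW),("blk up",[*LIF,.25],BYAW),("pot",[*LID,.202],LYAW),("potup",[*LID,.30],LYAW),("ring",[*RING,.176],LYAW),("ring hi",[*RING,.30],LYAW),("potrev",[*LID,.202],LYAW+np.pi)]:
        q=robot.solve_ik(p,quat(yaw,f)); print(f,n,None if q is None else np.round(q,3))
# FK fit
from scipy.optimize import least_squares
D=[]
for r in np.arange(.3,.7,.05):
    for z in (.15,.25,.35):
        q=robot.solve_ik([r,0,z],quat(0))
        if q is not None: D.append((r,z,*q[1:4]))
D=np.array(D)
def res(p):
    b,L1,a1,L2,a2,T,z0=p
    q2,q3=D[:,2],D[:,3]
    r=b+L1*np.sin(q2+a1)+L2*np.cos(q2-q3+a2); z=z0+L1*np.cos(q2+a1)-L2*np.sin(q2-q3+a2)
    return np.r_[r-D[:,0],z-D[:,1]]
s=least_squares(res,[0,.4,0,.4,0,0,.0]);print(s.x.round(3),np.abs(s.fun).max(),len(D)); print(robot.sense()["clock"])
E
```

```text
False blk [ 0.23   0.196 -0.513  0.862  0.     0.126]
False blk up [ 0.23   0.111 -0.279  1.181  0.     0.126]
False pot [ 0.498  0.377 -0.044  1.15   0.     0.898]
False potup [0.498 0.351 0.171 1.391 0.    0.898]
False ring [-0.063  0.231 -0.327  1.012  0.     0.337]
False ring hi [-0.063  0.177 -0.068  1.325  0.     0.337]
False potrev [ 0.498  0.377 -0.044  1.15   0.    -2.244]
True blk [ 0.23   0.196 -0.513  0.862  0.    -3.016]
True blk up [ 0.23   0.111 -0.279  1.181  0.    -3.016]
True pot [ 0.498  0.377 -0.044  1.15   0.    -2.244]
True potup [ 0.498  0.351  0.171  1.391  0.    -2.244]
True ring [-0.063  0.231 -0.327  1.012  0.    -2.804]
True ring hi [-0.063  0.177 -0.068  1.325  0.    -2.804]
True potrev [ 0.498  0.377 -0.044  1.15   0.     0.898]
[ 0.     0.567 -0.     0.391 -0.156 -0.    -0.223] 1.0491607582707729e-13 24
1.2
```

```bash
python3 - <<'E'
from mot import *; import cv2
s=robot.sense()
robot.move_linear([.177,-.494,.42],feed=.25)
robot.reach([*LIF,.42],quat(BYAW)); print(robot.sense()["clock"])
robot.move_linear([*LIF,.19],feed=.2)
cv2.imwrite("pics/c_side.png",robot.get_image("side"));cv2.imwrite("pics/c_top.png",robot.get_image("top"))
s=robot.sense();print(s["clock"],s["position"],s["wrist_force"])
E
python3 -c "
import cv2
a=cv2.imread('pics/c_side.png')[100:300,180:400];b=cv2.imread('pics/c_top.png')[140:340,180:400]
import numpy as np
cv2.imwrite('pics/c.png',cv2.resize(np.hstack([a,b]),None,fx=1.8,fy=1.8))"
```

```text
4.4167
5.8167 [0.43211556 0.10117277 0.19104346] [ 0.38046704 -0.73185322 -0.12859284]
```

View pics/c.png

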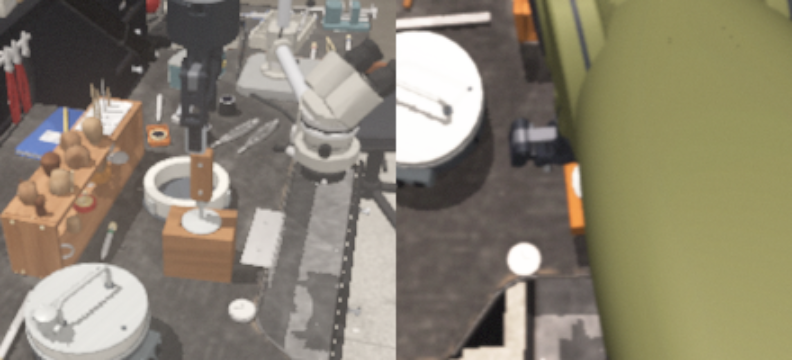

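The fingers sit over the handle, with the handle top at about (203,155) in the crop. I'll descend, grip and lift.

```bash
python3 - <<'E'
from mot import *; import cv2
print(robot.move_linear([*LIF,.128],feed=.08,force_limit=15))
s=robot.sense();print(s["clock"],s["position"])
robot.set_gripper(0.0,70)
s=robot.sense();print(s["clock"],s["position"],s["finger_gap"],s["wrist_force"])
robot.move_linear([*LIF,.25],feed=.12)
print(wf(10),robot.sense()["finger_gap"],robot.sense()["position"],robot.sense()["moment"])
cv2.imwrite("pics/d_side.png",robot.get_image("side"));cv2.imwrite("pics/d_top.png",robot.get_image("top"))
s=robot.sense();print(s["clock"])
E
python3 -c "
import cv2
a=cv2.imread('pics/d_side.png')[100:300,180:400];b=cv2.imread('pics/d_top.png')[140:340,180:400]
import numpy as np
cv2.imwrite('pics/d.png',cv2.resize(np.hstack([a,b]),None,fx=1.8,fy=1.8))"
```

```text
False
6.7417 [0.4316223  0.10109986 0.12837108]
7.3667 [0.43158488 0.10110339 0.12825677] 0.0170184156738066 [0.30296618 0.52139785 1.1556016 ]
(array([ 0.07997758,  0.12534213, -1.37561347]), array([0.396626  , 0.37638405, 0.27139593])) 0.01705655550499961 [0.43070497 0.10088068 0.24927229] [-0.00096393  0.02682446 -0.0044617 ]
8.8
```

View pics/d.png

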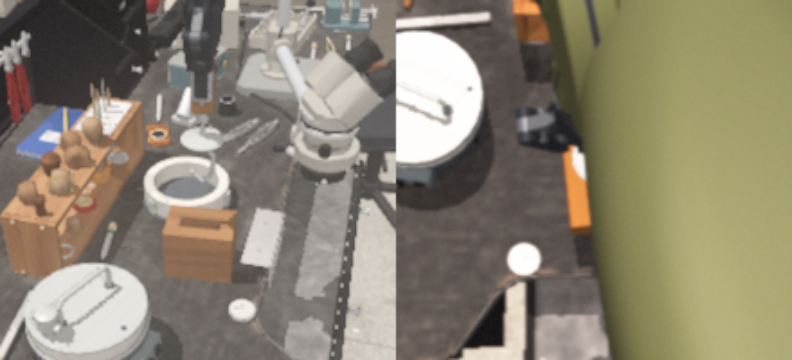

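```bash
python3 - <<'E'
from vis import *
a=cv2.imread("pics/d_side.png")[140:250,250:330]
cv2.imwrite("pics/d2.png",cv2.resize(a,None,fx=5,fy=5,interpolation=cv2.INTER_CUBIC))
yaw=.104;o=np.array([.4307,.1009,.131]);cx,sx=np.cos(yaw),np.sin(yaw)
for n,l in [("org",(0,0,0)),("tip",(.015,0,.018)),("uprtop",(-.0125,0,.04)),("guard",(0,0,.066)),("top",(0,0,.167))]:
    X=o+np.array([cx*l[0],sx*l[0],l[2]]);p=proj("side",X);print(n,p.round(1),((p-[250,140])*5).round())
E
```

```text
org [292.1 201.2] [211. 306.]
tip [285.2 193.7] [176. 269.]
uprtop [298.1 186.1] [241. 231.]
guard [292.3 175.1] [211. 175.]
top [292.6 129.5] [213. -52.]
```

View pics/d2.png

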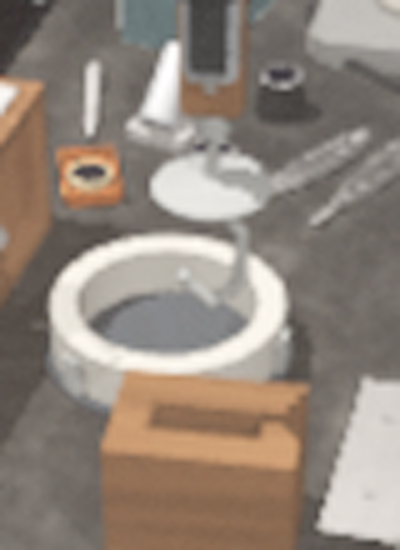

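The hook opens along +x: tip at about (183,272) and bottom at (212,303) in the crop, close to the prediction. Next I'll go to a standoff beside the bar at s = 14 mm.

```bash
cat >> mot.py <<'E'
XD=np.array([np.cos(LYAW),np.sin(LYAW)]);YD=np.array([-np.sin(LYAW),np.cos(LYAW)])
OFF=.1183
def at(xl,s,h,z0=.075,c=None):
    """TCP for lifter origin at lid-frame x=xl, y=s, height h above lid origin"""
    return [*((LID if c is None else c)+xl*XD+s*YD),z0+h+OFF]
E
python3 - <<'E'
from mot import *; import cv2
robot.reach(at(-.034,.014,.09),quat(LYAW))
robot.move_linear(at(-.034,.014,.009),feed=.12)
robot.dwell(.2)
s=robot.sense();print(s["clock"],s["position"],at(-.034,.014,.009))
cv2.imwrite("pics/e_side.png",robot.get_image("side"));cv2.imwrite("pics/e_top.png",robot.get_image("top"))
E
python3 -c "
import cv2,numpy as np
a=cv2.imread('pics/e_side.png')[200:310,180:290];b=cv2.imread('pics/e_top.png')[140:250,130:240]
cv2.imwrite('pics/e.png',cv2.resize(np.hstack([a,b]),None,fx=3.6,fy=3.6,interpolation=2))"
```

```text
10.6917 [0.48920175 0.30615927 0.20330013] [np.float64(0.488635782996223), np.float64(0.30583507755453454), 0.20229999999999998]
```

View pics/e.png

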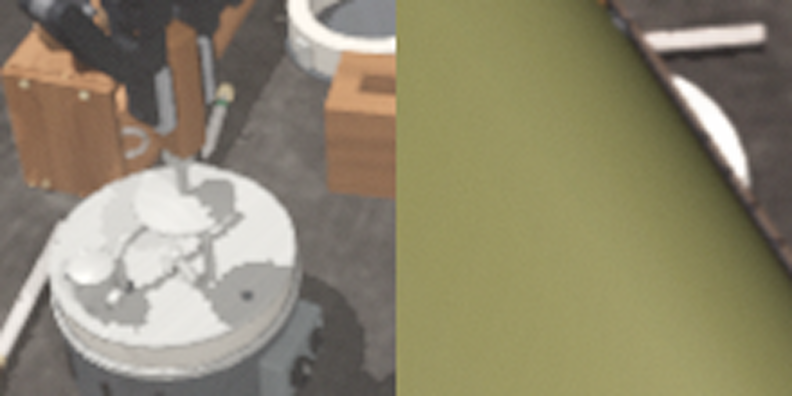

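```bash
cat > ov.py <<'E'
from vis import *
import sys
def overlay(im,tcp,yaw,lid,lyaw,lz,out,box,fx=8,OFF=.1183):
    x0,y0,x1,y1=box
    b=cv2.resize(im[y0:y1,x0:x1],None,fx=fx,fy=fx,interpolation=2);a=b.copy()
    def T(o,yw,l): return np.array([o[0]+np.cos(yw)*l[0]-np.sin(yw)*l[1],o[1]+np.sin(yw)*l[0]+np.cos(yw)*l[1],o[2]+l[2]])
    P=lambda X:tuple(int(v) for v in ((proj("side",X)-[x0,y0]+.5)*fx).round())
    o=np.array(tcp)-[0,0,OFF]
    L=[(.015,0,.018),(.004,0,.004),(-.004,0,.004),(-.0125,0,.012),(-.0125,0,.04),(0,0,.055),(0,0,.097)]
    pts=[P(T(o,yaw,l)) for l in L]; cv2.polylines(a,[np.array(pts)],False,(0,0,255),1)
    for h,r in((.066,.025),): cv2.polylines(a,[np.array([P(T(o,yaw,(r*np.cos(t),r*np.sin(t),h))) for t in np.linspace(0,6.3,40)])],True,(0,160,0),1)
    l0=np.array([*lid,lz])
    cv2.polylines(a,[np.array([P(T(l0,lyaw,l)) for l in [(0,-.036,.004),(0,-.036,.032),(0,-.03,.035),(0,.03,.035),(0,.036,.032),(0,.036,.004)]])],False,(255,0,0),1)
    cv2.imwrite(out,np.hstack([a,b]))
E
python3 - <<'E'
from ov import *; from mot import LID,LYAW
im=cv2.imread("pics/e_side.png")
overlay(im,[0.4892,.30616,.2033],-.4,LID,-.4,.075,"pics/e2.png",(200,235,265,300),6)
E
```

```text
(no output)
```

View pics/e2.png

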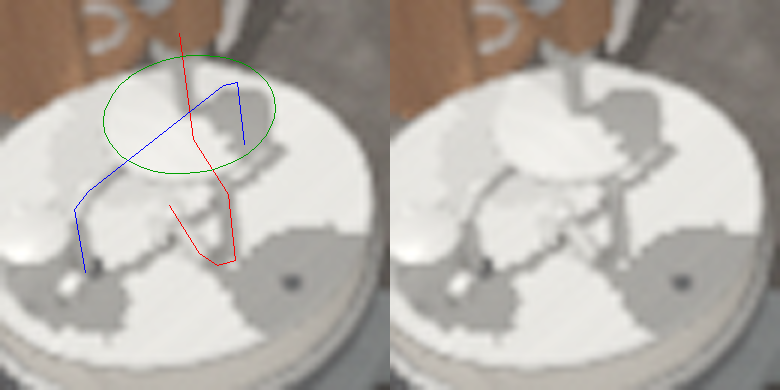

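The overlay agrees with the picture to about 1 px: upright at (228,215), guard centre at about (187,118). Next I'll insert the hook under the bar and measure the force baseline.

```bash
python3 - <<'E'
from mot import *; import cv2, json
print(robot.move_linear(at(0,.014,.0085),feed=.06,force_limit=4))
F,sd=wf(30,.015);print("base",F,sd,robot.sense()["position"],at(0,.014,.0085))
b=F[2]
robot.move_linear(at(0,.014,.021),feed=.03,force_limit=4)
for h in (.0225,.0235,.0245,.025):
    st=robot.move_linear(at(0,.014,h),feed=.02,force_limit=7)
    F,sd=wf(12,.015);s=robot.sense();print(h,st,(F[2]-b).round(3),(F[:2]).round(2),"z-OFF-75",round((s["position"][2]-.075-OFF)*1000,2),round(s["clock"],2))
cv2.imwrite("pics/f_side.png",robot.get_image("side"))
json.dump(b,open("base.json","w"))
from ov import *
overlay(cv2.imread("pics/f_side.png"),robot.sense()["position"],-.4,LID,-.4,.075,"pics/f2.png",(195,235,265,300),5)
E
```

```text
False
base [ 0.03403869  0.0340958  -1.14234916] [0.54537423 0.52061206 0.52039753] [0.51986139 0.29268457 0.20184979] [np.float64(0.519951856792321), np.float64(0.2925948539160404), 0.20179999999999998]
0.0225 False -0.449 [0.04 0.19] z-OFF-75 22.37 13.03
0.0235 False -0.452 [-0.33 -0.04] z-OFF-75 23.46 13.47
0.0245 False -1.783 [-1.15  0.43] z-OFF-75 24.27 13.93
0.025 False -4.558 [-0.1   0.06] z-OFF-75 24.77 14.38
```

View pics/f2.png

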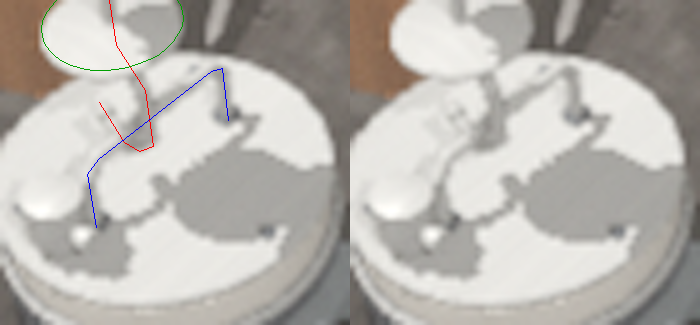

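```bash
python3 - <<'E'
from mot import *; import cv2, json
b=-1.45
for h in (.0254,.0260,.0266):
    st=robot.move_linear(at(0,.014,h),feed=.02,force_limit=6)
    a=[];z=[]
    for i in range(80):
        robot.dwell(.005);s=robot.sense();a.append(s["wrist_force"]);z.append(s["position"][2])
    a=np.array(a);print(h,st,(a[:,2].mean()-b).round(3),"halves",(a[:40,2].mean()-b).round(2),(a[40:,2].mean()-b).round(2),"sd",a[:,2].std().round(2),"lag1",np.corrcoef(a[:-1,2],a[1:,2])[0,1].round(2),a[:,:2].mean(0).round(2),"z",round((np.mean(z)-.075-OFF)*1000,2),round(s["clock"],2))
E
```

```text
0.0254 False -4.668 halves -4.67 -4.67 sd 0.48 lag1 -0.07 [0.12 0.12] z 25.41 15.34
0.026 False -4.275 halves -4.36 -4.19 sd 0.45 lag1 0.32 [-0.06 -0.18] z 26.0 16.26
0.0266 False -4.419 halves -4.4 -4.44 sd 0.47 lag1 -0.01 [-0.13  0.02] z 26.61 17.18
```

```bash
cat > tilt.py <<'E'
from vis import *
from mot import LID,LYAW
def warpfit(ref,cur,s,lid=None,show=True):
    """fit lift (mm) at bar point & tilt about lid x by predicted image motion of rim/head patches"""
    pts=[]
    L=LID if lid is None else lid
    xd=np.array([np.cos(LYAW),np.sin(LYAW)]);yd=np.array([-np.sin(LYAW),np.cos(LYAW)])
    A=[];B=[]
    # rim points (disc top edge) + head
    for name,(lx,ly,lz) in {"head":(0,.052,.036),"leg-":(0,-.036,.02),**{f"rim{d}":(.066*np.cos(np.radians(d)),.066*np.sin(np.radians(d)),.002) for d in (0,-20,-40,-60,-75,-90,-105,-120,-140,-160,180,160,140,40,20,90,75,105)}}.items():
        X=np.array([*(L+lx*xd+ly*yd),.075+lz]);u,v=proj("side",X)
        r=6
        p=cv2.getRectSubPix(ref.astype(np.float32).mean(2).astype(np.float32),(2*r+1,2*r+1),(u,v))
        q=cv2.getRectSubPix(cur.astype(np.float32).mean(2).astype(np.float32),(2*r+1+8,2*r+1+8),(u,v))
        # normal-flow: known motion direction is z-lift; fit 1D shift along projected z
        d=(proj("side",X+[0,0,.001])-proj("side",X))  # px per mm
        best=None
        es=[]
        ss=np.arange(-3,10.01,.1)
        for k in ss:
            w=cv2.getRectSubPix(cur.astype(np.float32).mean(2).astype(np.float32),(2*r+1,2*r+1),(float(u+d[0]*k),float(v+d[1]*k)))
            e=((w-w.mean())-(p-p.mean()));es.append((e**2).mean())
        es=np.array(es);i=es.argmin()
        tex=es.max()
        pts.append((name,ly*1000,ss[i],np.sqrt(es[i]),np.sqrt(tex)))
    if show:
        for p in pts: print("%8s ly=%6.1f dz=%5.1f res=%.1f max=%.1f"%p)
    return pts
E
python3 - <<'E'
from tilt import *
robot.get_image("side")
im=robot.get_image("side");cv2.imwrite("pics/g_side.png",im)
warpfit(cv2.imread("pics/f_side.png"),im,.014)
print(robot.sense()["clock"])
E
```

```text
head ly=  52.0 dz=  0.3 res=3.9 max=23.9
    leg- ly= -36.0 dz=  5.0 res=8.4 max=37.3
    rim0 ly=   0.0 dz=  1.6 res=4.9 max=44.1
  rim-20 ly= -22.6 dz=  1.6 res=2.7 max=24.0
  rim-40 ly= -42.4 dz=  2.6 res=8.2 max=29.1
  rim-60 ly= -57.2 dz=  4.0 res=12.0 max=45.8
  rim-75 ly= -63.8 dz=  4.9 res=10.7 max=45.4
  rim-90 ly= -66.0 dz=  6.0 res=5.3 max=41.8
 rim-105 ly= -63.8 dz=  6.5 res=5.5 max=33.0
 rim-120 ly= -57.2 dz=  7.4 res=5.8 max=29.0
 rim-140 ly= -42.4 dz=  5.2 res=6.0 max=16.9
 rim-160 ly= -22.6 dz=  0.4 res=3.0 max=8.3
  rim180 ly=   0.0 dz=  1.0 res=10.4 max=25.3
  rim160 ly=  22.6 dz=  1.7 res=3.8 max=18.6
  rim140 ly=  42.4 dz=  1.0 res=5.0 max=16.9
   rim40 ly=  42.4 dz=  0.2 res=5.5 max=39.5
   rim20 ly=  22.6 dz=  0.3 res=4.1 max=39.7
   rim90 ly=  66.0 dz=  1.2 res=6.6 max=30.5
   rim75 ly=  63.8 dz=  0.2 res=6.0 max=39.6
  rim105 ly=  63.8 dz=  0.6 res=7.4 max=35.1
17.275
```

Image registration works well. At s = 14 the head end stayed down (about 0.3 mm) and the far end rose about 6 mm, so the balance point is further toward the head. Next I'll try s = 19.

```bash
cat > trial.py <<'E'
from mot import *; from tilt import *
def trial(s0,s,h=.0266,keep=('head','leg-','rim-40','rim-60','rim-75','rim-90','rim-105','rim-120','rim40','rim20','rim75','rim90','rim105','rim0','rim-20')):
    robot.move_linear(at(0,s0,.0215),feed=.025)
    robot.move_linear(at(0,s,.0215),feed=.03)
    robot.dwell(.1);ref=robot.get_image("side")
    robot.move_linear(at(0,s,.0245),feed=.02,force_limit=7)
    st=robot.move_linear(at(0,s,h),feed=.01,force_limit=7)
    a=[]
    for i in range(60): robot.dwell(.004);a.append(robot.sense()["wrist_force"])
    im=robot.get_image("side")
    P=[p for p in warpfit(ref,im,s,show=False) if p[0] in keep]
    ly=np.array([p[1] for p in P]);dz=np.array([p[2] for p in P])
    k=np.polynomial.polynomial.polyfit(ly,dz,1); r=dz-k[0]-k[1]*ly; m=np.abs(r)<1.5
    k=np.polynomial.polynomial.polyfit(ly[m],dz[m],1)
    print("s",s,"st",st,"F",np.mean(a,0).round(2),"tilt deg (+ = head up)",np.degrees(np.arctan(k[1])).round(2),"lift@-66,s,66",[round(k[0]+k[1]*y,2) for y in(-66,s*1000,66)],"head",P[0][2],"rim-90",[p[2] for p in P if p[0]=="rim-90"],"rms",r.std().round(2),"clk",robot.sense()["clock"])
    print(robot.sense()["position"][2]-.075-OFF)
    return im
E
python3 - <<'E'
from trial import *
cv2.imwrite("pics/h_side.png",trial(.014,.019))
E
```

```text
s 0.019 st False F [-0.03 -0.78 -6.11] tilt deg (+ = head up) 0.18 lift@-66,s,66 [np.float64(0.48), np.float64(0.75), np.float64(0.89)] head 1.600000000000004 rim-90 [np.float64(0.30000000000000293)] rms 1.57 clk 18.8
0.026195243315701847
```

```bash
python3 - <<'E'
from tilt import *; from mot import *
robot.dwell(.2)
im=robot.get_image("side");cv2.imwrite("pics/i_side.png",im)
warpfit(cv2.imread("pics/e_side.png"),im,0)
s=robot.sense();print(s["clock"],s["position"][2]-.075-OFF,s["wrist_force"])
a=cv2.imread("pics/f_side.png")[235:325,185:280]; b=im[235:325,185:280]
cv2.imwrite("pics/i2.png",cv2.resize(np.hstack([a,b]),None,fx=4,fy=4,interpolation=2))
E
```

```text
head ly=  52.0 dz=  2.2 res=5.0 max=25.0
    leg- ly= -36.0 dz=  0.5 res=27.2 max=60.4
    rim0 ly=   0.0 dz= -0.9 res=29.2 max=60.6
  rim-20 ly= -22.6 dz= 10.0 res=55.6 max=60.2
  rim-40 ly= -42.4 dz=  9.8 res=40.2 max=44.6
  rim-60 ly= -57.2 dz= -0.2 res=28.0 max=59.3
  rim-75 ly= -63.8 dz= -0.2 res=21.0 max=53.0
  rim-90 ly= -66.0 dz= -0.4 res=10.8 max=42.8
 rim-105 ly= -63.8 dz= -0.8 res=6.4 max=37.7
 rim-120 ly= -57.2 dz= -2.1 res=8.6 max=33.4
 rim-140 ly= -42.4 dz=  8.4 res=17.5 max=23.8
 rim-160 ly= -22.6 dz= 10.0 res=14.9 max=17.8
  rim180 ly=   0.0 dz=  2.9 res=13.9 max=21.3
  rim160 ly=  22.6 dz=  6.4 res=22.5 max=25.9
  rim140 ly=  42.4 dz=  2.4 res=3.1 max=17.8
   rim40 ly=  42.4 dz=  0.3 res=6.7 max=37.9
   rim20 ly=  22.6 dz=  2.0 res=8.7 max=34.8
   rim90 ly=  66.0 dz=  0.3 res=5.5 max=32.6
   rim75 ly=  63.8 dz= -0.4 res=7.1 max=40.3
  rim105 ly=  63.8 dz=  1.0 res=7.3 max=34.7
19.05 0.026512016586685797 [-0.39607803  0.37066752 -5.95293296]
```

View pics/i2.png

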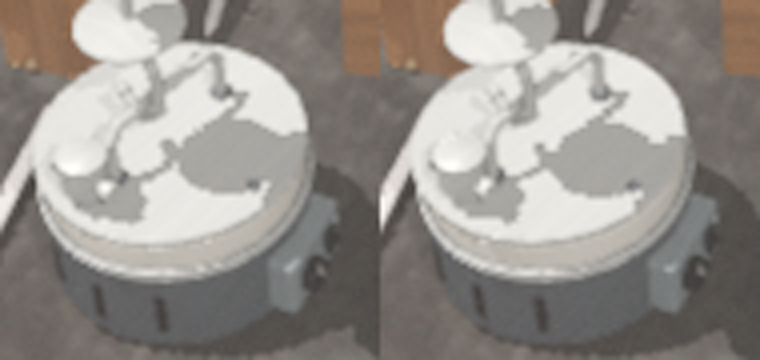

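```bash
cat > rig.py <<'E'
from vis import *
from mot import *
from scipy.optimize import least_squares
def gray(im): return cv2.GaussianBlur(im.astype(np.float32).mean(2),(0,0),.7)
def rigid(ref,cur,tcp,lid0,z0=.075,full=True,drop=()):
    R0=gray(ref);R1=gray(cur)
    loc=[]
    for d in range(-180,180,12): loc.append((.066*np.cos(np.radians(d)),.066*np.sin(np.radians(d)),.003))
    loc+=[(0,.052,.036),(.010,.052,.034),(-.01,.052,.034),(0,-.036,.02),(0,-.036,.03),(0,-.036,.006),(0,-.025,.035),(0,-.015,.035)]
    loc=np.array(loc)
    W=lambda l,dz,tx,ty,dx,dy:np.c_[lid0[0]+(l[:,0]+dx)*XD[0]+(l[:,1]+dy)*YD[0]+0*l[:,2],lid0[1]+(l[:,0]+dx)*XD[1]+(l[:,1]+dy)*YD[1],z0+l[:,2]+dz]
    def move(l,p):
        dz,tx,ty,dx,dy=p*np.array([1e-3,1e-2,1e-2,1e-3,1e-3])
        rv=Ro.from_rotvec([tx,ty,0]); c=np.array([0,0,.035]); q=rv.apply(l-c)+c
        return W(q,dz,0,0,dx,dy)
    u0,v0=projN("side",move(loc,np.zeros(5)))
    # reject patches near guard / hook / occluded by them
    o=np.array(tcp)-[0,0,OFF]
    hp=np.array([[*(o[:2]+x*XD+y*YD),o[2]+h] for x,y,h in [(.0125,0,.015),(0,0,.003),(-.0125,0,.012),(-.0125,0,.03),(-.0125,0,.04),(0,0,.055),(0,0,.08),*[(.02*np.cos(t),.02*np.sin(t),.063) for t in np.arange(0,6.3,.5)],(0,0,.063)]])
    hu,hv=projN("side",hp)
    ok=np.array([np.hypot(hu-a,hv-b).min()>8 for a,b in zip(u0,v0)])
    loc=loc[ok];u0=u0[ok];v0=v0[ok]
    g=np.arange(-4,5);gu,gv=np.meshgrid(g,g)
    T=map_coordinates(R0,[v0[:,None]+gv.ravel(),u0[:,None]+gu.ravel()],order=1)
    def res(p):
        u,v=projN("side",move(loc,p))
        I=map_coordinates(R1,[v[:,None]+gv.ravel(),u[:,None]+gu.ravel()],order=1)
        return np.r_[((I-T)/10).ravel(),p*np.array([.3,1,1,1,1])*1.0]
    best=min((least_squares(res,[a,b,0,0,0],loss="soft_l1",diff_step=1e-3) for a in(0,2.5) for b in(-3,0,3)),key=lambda s:s.cost)
    J=best.jac;cov=np.linalg.pinv(J.T@J)*2*best.cost/(T.size)
    p=best.x
    return dict(dz_at_mid=p[0].round(2),tilt_x_deg=np.degrees(p[1]*.01).round(2),tilt_y=np.degrees(p[2]*.01).round(2),dx=p[3].round(2),dy=p[4].round(2),cost=round(best.cost),n=len(loc),sd=np.sqrt(np.diag(cov)).round(2),head=round(p[0]+52*p[1]*.01,2),light=round(p[0]-66*p[1]*.01,2))
E
python3 - <<'E'
from rig import *
L=lambda n:cv2.imread(f"pics/{n}_side.png")
print("14",rigid(L("f"),L("g"),at(0,.014,.026),LID))
print("19 vs f",rigid(L("f"),L("i"),at(0,.0165,.026),LID))
print("19 h vs i",rigid(L("h"),L("i"),at(0,.019,.026),LID))
print("g vs i",rigid(L("g"),L("i"),at(0,.0165,.026),LID))
E
```

```text
14 {'dz_at_mid': np.float64(4.81), 'tilt_x_deg': np.float64(-1.89), 'tilt_y': np.float64(0.56), 'dx': np.float64(-1.72), 'dy': np.float64(1.8), 'cost': 301, 'n': 33, 'sd': array([0.15, 0.05, 0.07, 0.11, 0.1 ]), 'head': np.float64(3.1), 'light': np.float64(6.99)}
19 vs f {'dz_at_mid': np.float64(-1.24), 'tilt_x_deg': np.float64(0.57), 'tilt_y': np.float64(0.04), 'dx': np.float64(1.43), 'dy': np.float64(-0.9), 'cost': 314, 'n': 34, 'sd': array([0.15, 0.06, 0.07, 0.12, 0.09]), 'head': np.float64(-0.72), 'light': np.float64(-1.89)}
19 h vs i {'dz_at_mid': np.float64(-0.57), 'tilt_x_deg': np.float64(-0.11), 'tilt_y': np.float64(-0.0), 'dx': np.float64(0.74), 'dy': np.float64(-0.31), 'cost': 54, 'n': 34, 'sd': array([0.05, 0.02, 0.02, 0.04, 0.03]), 'head': np.float64(-0.67), 'light': np.float64(-0.45)}
g vs i {'dz_at_mid': np.float64(-5.25), 'tilt_x_deg': np.float64(2.54), 'tilt_y': np.float64(-0.19), 'dx': np.float64(2.81), 'dy': np.float64(-2.28), 'cost': 573, 'n': 34, 'sd': array([0.24, 0.08, 0.11, 0.18, 0.15]), 'head': np.float64(-2.95), 'light': np.float64(-8.18)}
```

The images are consistent: g-to-i shows the tilt changing by +2.5° from about −2.9°, so at s = 19 the lid hangs near −0.3°. The next step is to raise it to 4 mm, where tilt can't exceed the limit, and check again with the lift constrained.

```bash
python3 - <<'E'
s=open('rig.py').read()
s=s.replace("def rigid(ref,cur,tcp,lid0,z0=.075,full=True,drop=()):","def rigid(ref,cur,tcp,lid0,z0=.075,lift=None,s=19):")
s=s.replace("p*np.array([.3,1,1,1,1])*1.0]","p*np.array([.3,1,1,1,1])*1.0, [] if lift is None else [20*(p[0]+s*p[1]*.01-lift)]]")
open('rig.py','w').write(s)
E
python3 - <<'E'
from rig import *
L=lambda n:cv2.imread(f"pics/{n}_side.png")
print("14 f-g",rigid(L("f"),L("g"),at(0,.014,.026),LID,lift=1.85,s=14))
print("g vs i",rigid(L("g"),L("i"),at(0,.0165,.026),LID,lift=-.1,s=16.5))
print("f vs i",rigid(L("f"),L("i"),at(0,.0165,.026),LID,lift=1.75,s=16.5))
z0=robot.sense()["position"][2]
robot.move_linear(at(0,.019,.0281),feed=.01,force_limit=6)
a=[]
for i in range(60): robot.dwell(.004);a.append(robot.sense()["wrist_force"])
im=robot.get_image("side");cv2.imwrite("pics/j_side.png",im)
z1=robot.sense()["position"][2];print(z0,z1,np.mean(a,0),robot.sense()["clock"])
print("i-j",rigid(L("i"),im,at(0,.019,.027),LID,lift=(z1-z0)*1000,s=19))
print("g-j",rigid(L("g"),im,at(0,.0165,.027),LID,lift=1.5,s=16.5))
E
```

```text
14 f-g {'dz_at_mid': np.float64(2.57), 'tilt_x_deg': np.float64(-2.08), 'tilt_y': np.float64(0.25), 'dx': np.float64(-0.1), 'dy': np.float64(0.43), 'cost': 326, 'n': 33, 'sd': array([0.13, 0.05, 0.07, 0.1 , 0.08]), 'head': np.float64(0.69), 'light': np.float64(4.97)}
g vs i {'dz_at_mid': np.float64(-2.11), 'tilt_x_deg': np.float64(2.85), 'tilt_y': np.float64(0.16), 'dx': np.float64(0.52), 'dy': np.float64(-0.42), 'cost': 626, 'n': 34, 'sd': array([0.25, 0.08, 0.11, 0.19, 0.15]), 'head': np.float64(0.47), 'light': np.float64(-5.39)}
f vs i {'dz_at_mid': np.float64(0.91), 'tilt_x_deg': np.float64(0.8), 'tilt_y': np.float64(0.25), 'dx': np.float64(-0.17), 'dy': np.float64(0.35), 'cost': 349, 'n': 34, 'sd': array([0.16, 0.06, 0.08, 0.12, 0.1 ]), 'head': np.float64(1.64), 'light': np.float64(-0.02)}
0.21981201658668578 0.2215080028284773 [ 0.52709179 -0.90369896 -7.0588934 ] 19.4
i-j {'dz_at_mid': np.float64(1.69), 'tilt_x_deg': np.float64(-0.08), 'tilt_y': np.float64(0.24), 'dx': np.float64(0.08), 'dy': np.float64(0.36), 'cost': 189, 'n': 34, 'sd': array([0.02, 0.04, 0.05, 0.03, 0.03]), 'head': np.float64(1.62), 'light': np.float64(1.78)}
g-j {'dz_at_mid': np.float64(-0.89), 'tilt_x_deg': np.float64(2.75), 'tilt_y': np.float64(0.28), 'dx': np.float64(0.94), 'dy': np.float64(-0.35), 'cost': 816, 'n': 34, 'sd': array([0.3 , 0.11, 0.14, 0.23, 0.18]), 'head': np.float64(1.61), 'light': np.float64(-4.06)}
```

The lid rises purely vertically (tilt change −0.08°), so it hangs free and level at s = 19. I'll lift it clear in slow stages with checks.

```bash
python3 - <<'E'
from rig import *
L=lambda n:cv2.imread(f"pics/{n}_side.png")
z0=robot.sense()["position"][2]
robot.move_linear(at(0,.019,.031),feed=.015)
robot.dwell(.15)
im=robot.get_image("side");z1=robot.sense()["position"][2]
r=rigid(L("j"),im,at(0,.019,.029),LID,lift=(z1-z0)*1000,s=19);print(z1-z0,r)
if abs(r["tilt_x_deg"])<1.5:
    z0=z1;ref=im
    robot.move_linear(at(0,.019,.036),feed=.02);robot.dwell(.15)
    im=robot.get_image("side");z1=robot.sense()["position"][2]
    r=rigid(ref,im,at(0,.019,.034),LID,z0=.082,lift=(z1-z0)*1000,s=19);print(z1-z0,r)
    cv2.imwrite("pics/k_side.png",im);print(robot.sense()["clock"],wf(20,.005))
    cv2.imwrite("pics/k2.png",cv2.resize(im[225:315,185:280],None,fx=6,fy=6,interpolation=2))
E
```

```text
0.002735461836107317 {'dz_at_mid': np.float64(2.68), 'tilt_x_deg': np.float64(0.1), 'tilt_y': np.float64(0.09), 'dx': np.float64(-0.27), 'dy': np.float64(-0.12), 'cost': 177, 'n': 34, 'sd': array([0.02, 0.03, 0.04, 0.03, 0.02]), 'head': np.float64(2.77), 'light': np.float64(2.57)}
0.004980728513026084 {'dz_at_mid': np.float64(4.91), 'tilt_x_deg': np.float64(0.13), 'tilt_y': np.float64(0.07), 'dx': np.float64(-0.27), 'dy': np.float64(0.03), 'cost': 455, 'n': 34, 'sd': array([0.03, 0.06, 0.07, 0.04, 0.04]), 'head': np.float64(5.03), 'light': np.float64(4.76)}
20.5417 (array([-0.01813752, -0.18925233, -6.21567363]), array([0.49537905, 0.43709127, 0.57245862]))
```

View pics/k2.png

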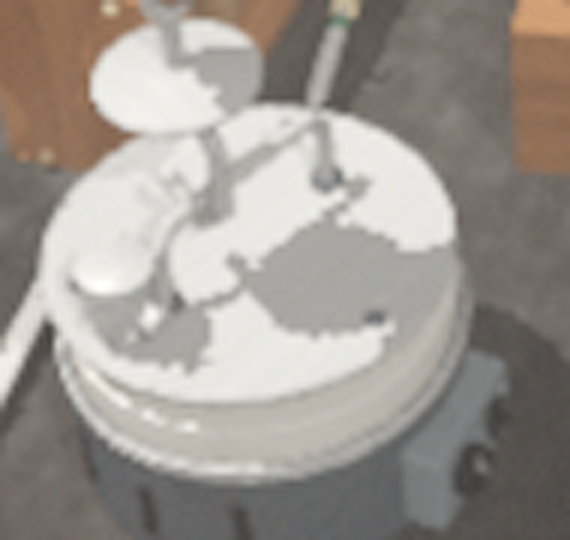

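The lid hangs level about 12 mm above the collar, with an even gap all round. I'll lift it higher and carry it over the ring.

```bash
python3 - <<'E'
from rig import *
robot.move_linear(at(0,.019,.095),feed=.05);robot.dwell(.5)
cv2.imwrite("pics/l_side.png",robot.get_image("side"))
print(robot.sense()["clock"],wf(10,.005)[0])
T=at(0,.019,.024,z0=.034+.060,c=RING)
robot.move_linear([T[0],T[1],.075+.095+OFF],feed=.07)
robot.dwell(.3);im=robot.get_image("side");cv2.imwrite("pics/m_side.png",im);top=robot.get_image("top");cv2.imwrite("pics/m_top.png",top)
s=robot.sense();print(s["clock"],s["position"],T,wf(10,.005)[0])
cv2.imwrite("pics/m2.png",cv2.resize(np.hstack([im[100:260,200:360],top[120:280,280:440]]),None,fx=2.4,fy=2.4,interpolation=2))
E
```

```text
22.5917 [-0.0927895   0.26811503 -5.91489402]
27.675 [ 0.49558362 -0.01319019  0.28830735] [np.float64(0.4955989485038644), np.float64(-0.013199841113945184), 0.2363] [ 0.13495543  0.05214251 -6.49723427]
```

View pics/m2.png

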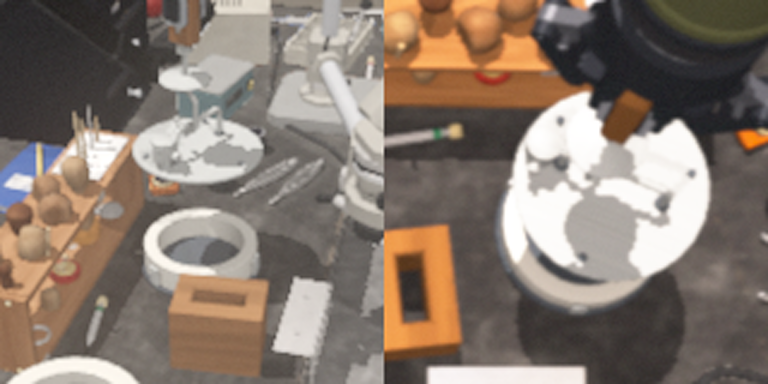

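The lid hangs level above the ring. In the top view the disc centre sits slightly beyond the ring by perspective. I'll measure the lid centre against the ring.

```bash
python3 - <<'E'
from rig import *
G={c:grad(cv2.imread(f"pics/m_{c}.png")) for c in("top","side")}
for g in ({"top":G["top"]},{"side":G["side"]},G):
    for z in (.147,.150,.153): print(list(g),z,fitcircle(g,.4882,-.0307,[(.066,z)]))
print("expected",RING)
E
```

```text
['top'] 0.147 (array([ 0.4899, -0.0301]), np.float64(198.1))
['top'] 0.15 (array([ 0.4896, -0.0288]), np.float64(198.0))
['top'] 0.153 (array([ 0.4888, -0.0281]), np.float64(198.1))
['side'] 0.147 (array([ 0.4902, -0.0329]), np.float64(218.3))
['side'] 0.15 (array([ 0.4889, -0.0277]), np.float64(219.1))
['side'] 0.153 (array([ 0.4874, -0.023 ]), np.float64(218.6))
['top', 'side'] 0.147 (array([ 0.4899, -0.0313]), np.float64(411.6))
['top', 'side'] 0.15 (array([ 0.4892, -0.0287]), np.float64(416.0))
['top', 'side'] 0.153 (array([ 0.4884, -0.0273]), np.float64(388.1))
expected [ 0.4882 -0.0307]
```

The lid sits about (+1, +2) mm off the ring centre. I'll correct that, lower it to just above the rim and re-measure.

```bash
python3 - <<'E'
from rig import *
c=RING+[-.0009,-.0018]
robot.move_linear(at(0,.019,.024,z0=.034+.050,c=c),feed=.05)
robot.move_linear(at(0,.019,.024,z0=.034+.018,c=c),feed=.03);robot.dwell(.3)
I={x:robot.get_image(x) for x in("side","top")}
for k in I: cv2.imwrite(f"pics/n_{k}.png",I[k])
s=robot.sense();z=s["position"][2]-OFF-.024+.004;print(s["clock"],s["position"],at(0,.019,.024,z0=.052,c=c),z,wf(20,.005)[0])
G={k:grad(I[k]) for k in I}
for g in ({"top":G["top"]},{"side":G["side"]},G): print(list(g),fitcircle(g,.4882,-.0307,[(.066,z)]))
cv2.imwrite("pics/n2.png",cv2.resize(np.hstack([I["side"][140:260,220:340],I["top"][150:270,300:420]]),None,fx=3.3,fy=3.3,interpolation=2))
E
```

```text
30.7667 [ 0.49475182 -0.01498832  0.19437247] [np.float64(0.49469894850386437), np.float64(-0.014999841113945183), 0.1943] 0.05607247072206925 [ 0.03729561  0.09369537 -6.32875006]
['top'] (array([ 0.486 , -0.0306]), np.float64(191.6))
['side'] (array([ 0.489 , -0.0306]), np.float64(204.8))
['side', 'top'] (array([ 0.488 , -0.0308]), np.float64(392.6))
```

View pics/n2.png

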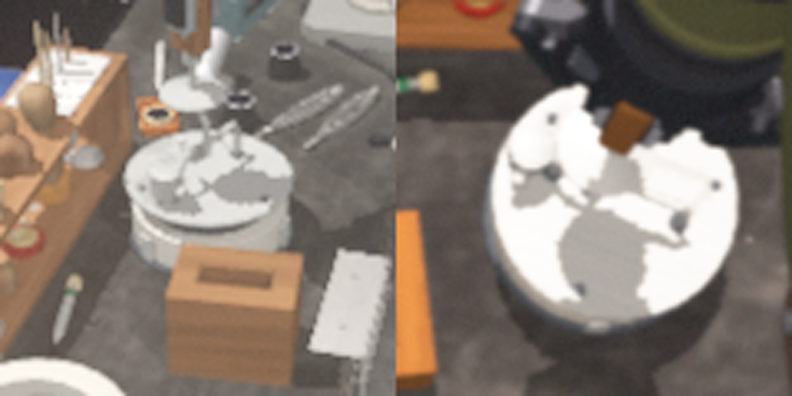

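The centre is now (0.4880, −0.0308), within 0.3 mm of the ring. Lowering the plug in.

```bash
python3 - <<'E'
from rig import *
c=RING+[-.0009,-.0018]
for zz in (.012,.008,.004,.0015,-.0005,-.002):
    st=robot.move_linear(at(0,.019,.024,z0=.034+zz,c=c),feed=.02,force_limit=3.0)
    F=wf(12,.005)[0];s=robot.sense();print(zz,st,F.round(2),round((s["position"][2]-OFF-.024-.034)*1000,2),round(s["clock"],2))
    if F[2]>-2.8: break
im=robot.get_image("side");top=robot.get_image("top")
cv2.imwrite("pics/o_side.png",im);cv2.imwrite("pics/o_top.png",top)
cv2.imwrite("pics/o2.png",cv2.resize(np.hstack([im[140:260,220:340],top[150:270,300:420]]),None,fx=3.3,fy=3.3,interpolation=2))
E
```

```text
0.012 False [-0.05 -0.08 -6.19] 12.0 31.48
0.008 False [-0.06  0.16 -6.34] 8.0 31.93
0.004 False [-0.18 -0.25 -6.1 ] 3.97 32.38
0.0015 False [-0.18  0.   -6.03] 1.48 32.76
-0.0005 False [ 0.05 -0.02 -1.95] 0.01 33.11
```

View pics/o2.png

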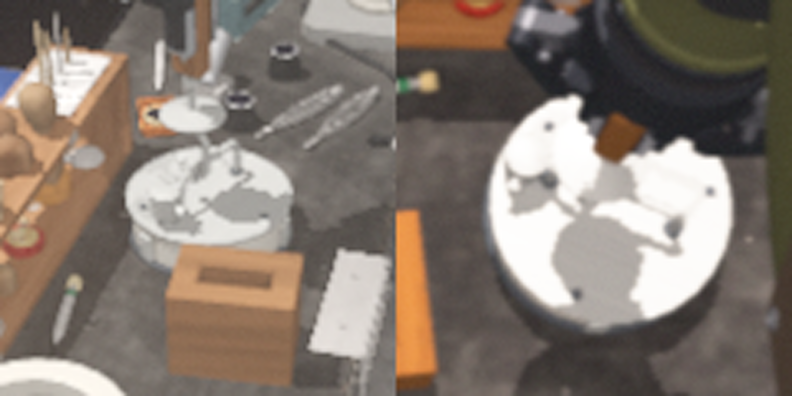

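The lid is seated flush: weight off at 0.0 mm. I'll lower the hook free, withdraw and check.

```bash
python3 - <<'E'
from rig import *
c=RING+[-.0009,-.0018]
print(robot.move_linear(at(0,.019,.0185,z0=.034,c=c),feed=.03,force_limit=5))
print(robot.move_linear(at(0,.019,.0095,z0=.034,c=c),feed=.03,force_limit=4));robot.dwell(.1);s=robot.sense();print(s["position"][2]-OFF-.034)
print(robot.move_linear(at(-.037,.019,.0095,z0=.034,c=c),feed=.06,force_limit=4))
robot.move_linear(at(-.037,.019,.10,z0=.034,c=c),feed=.12)
robot.move_linear([*LIF,.262],attitude=quat(BYAW),feed=.12)
robot.dwell(.3)
I={x:robot.get_image(x) for x in("side","top")}
for k in I: cv2.imwrite(f"pics/p_{k}.png",I[k])
G={k:grad(I[k]) for k in I}
for g in ({"top":G["top"]},{"side":G["side"]},G): print(list(g),fitcircle(g,.4882,-.0307,[(.066,.038)]))
s=robot.sense();print(s["clock"],s["position"],s["finger_gap"])
from ov import overlay
overlay(I["side"],s["position"],BYAW,RING,LYAW,.034,"pics/p2.png",(250,150,330,250),5)
E
```

```text
False
False
0.009520285119516123
False
['top'] (array([ 0.4796, -0.0265]), np.float64(6.4))
['side'] (array([ 0.4888, -0.0324]), np.float64(206.8))
['side', 'top'] (array([ 0.4888, -0.0323]), np.float64(212.3))
37.175 [0.43126221 0.10072864 0.26198068] 0.017704562036999928
```

View pics/p2.png

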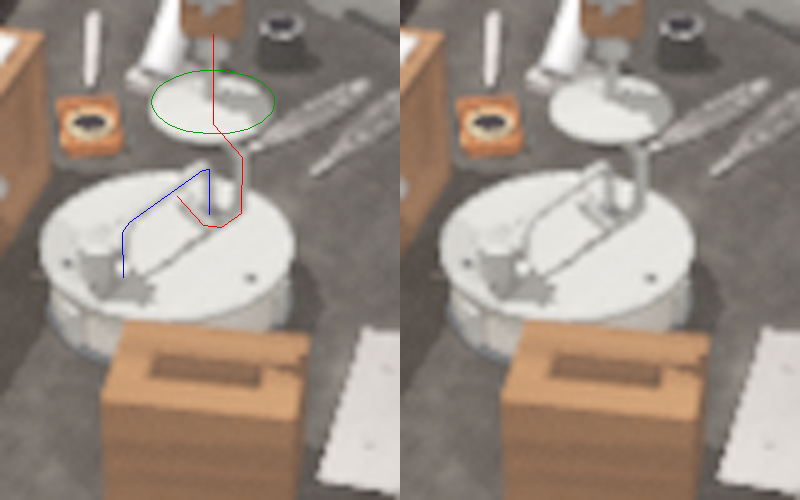

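The lid is home, with its centre about (0.4888, −0.0323). The lifter is over the slot and the overlay agrees. Inserting it now.

```bash
python3 - <<'E'
from rig import *
print(robot.move_linear([*LIF,.185],feed=.08,force_limit=6),robot.sense()["position"][2])
print(robot.move_linear([*LIF,.135],feed=.06,force_limit=6),robot.sense()["position"][2])
print(robot.move_linear([*LIF,.1265],feed=.02,force_limit=4))
F=wf(10,.005)[0];s=robot.sense();print(s["clock"],s["position"],F)
im=robot.get_image("side");cv2.imwrite("pics/q_side.png",im)
cv2.imwrite("pics/q2.png",cv2.resize(im[130:260,220:350],None,fx=4.5,fy=4.5,interpolation=2))
E
```

```text
False 0.18549046183920712
False 0.13527507503419223
True
39.7417 [0.43162246 0.10109886 0.12826092] [-0.01792267 -0.03041867  4.93169452]
```

View pics/q2.png

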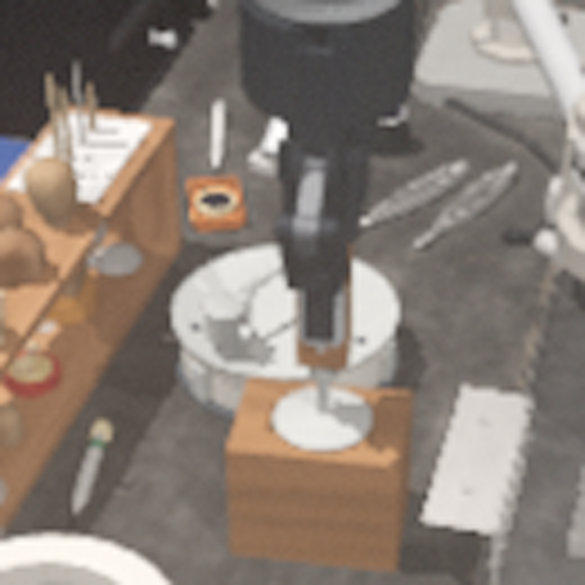

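The guard is down on the block at the original height (0.1283). Releasing and retreating.

```bash
python3 - <<'E'
from rig import *
robot.set_gripper(.06);robot.dwell(.2)
robot.move_linear([*LIF,.22],feed=.08)
robot.move_linear([*LIF,.40],feed=.2)
q=robot.sense()["joint_positions"].copy()
q[0]=.9;robot.movej(q);robot.dwell(.5)
I={x:robot.get_image(x) for x in("side","top")}
for k in I: cv2.imwrite(f"pics/r_{k}.png",I[k])
G={k:grad(I[k]) for k in I}
for g in ({"top":G["top"]},{"side":G["side"]},G):
    print(list(g),"lid",fitcircle(g,.4882,-.0307,[(.066,.038)]),"guard",fitcircle(g,*LIF,[(.025,.076)],.008))
print("ring",RING);s=robot.sense();print(s["clock"],s["position"],s["wrist_force"])
cv2.imwrite("pics/r2.png",cv2.resize(np.hstack([I["side"][150:270,230:350],I["top"][160:280,265:405]]),None,fx=3,fy=3,interpolation=2))
E
```

```text
['top'] lid (array([ 0.4893, -0.0321]), np.float64(250.0)) guard (array([0.4317, 0.1013]), np.float64(224.9))
['side'] lid (array([ 0.489 , -0.0321]), np.float64(200.5)) guard (array([0.4314, 0.1062]), np.float64(207.5))
['side', 'top'] lid (array([ 0.489 , -0.0321]), np.float64(450.4)) guard (array([0.4317, 0.1031]), np.float64(406.1))
ring [ 0.4882 -0.0307]
44.55 [0.27510546 0.34648913 0.39900869] [-0.60380541  1.1116797  -0.83243114]
```

View pics/r2.png

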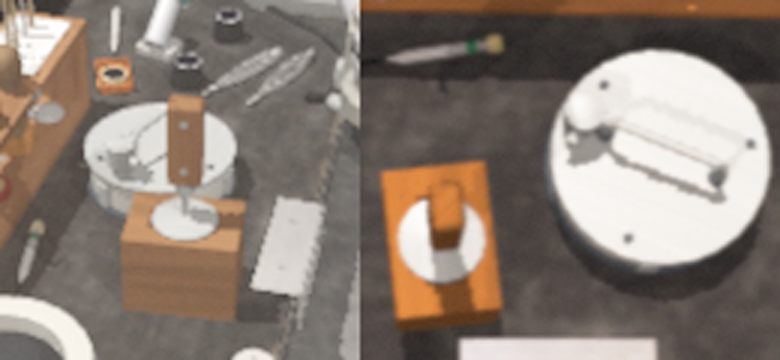

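The lid sits flat in the ring, 1.6 mm off centre. The lifter stands upright in the block with its guard where it was at the start. Handing in.

```bash
python3 - <<'E'
from station import robot
robot.job_done(); print(robot.sense()["clock"])
E
```

```text
the job is handed in; nothing more can be done
the job is handed in; nothing more can be done
```

The lid is home in the cooling ring and the lifter stands back in its block. I handed the job in at about 44.6 s of the 72 s; no verdict was reported.

**What I did:** I hooked the lid 14 mm from mid-loop first and raised it slightly. The head end stayed down, so I shifted to 19 mm. There it rose straight up, with the tilt changing by about 0.1° per stage. I carried it over level, corrected about 2 mm of offset above the ring and lowered it in. Its weight came off at 0.0 mm above the seat. I then unhooked the lifter and put it back.

**Last checks:**
- **Lid:** both cameras put its centre 1.6 mm from the ring's centre (limit 6 mm), and it looks flat in both views.
- **Lifter:** its guard came down at the same height as at the start and looks upright. The top camera puts it within 1 mm of its starting position.
- **Robot:** clear of everything at hand-in.

**Checks that disagreed:**
- The side camera placed the guard 5 mm further in y than the top camera, as it already did before I moved anything.
- Wrist force readings were noisy (about 0.5 N) and the lifted load varied between 4.4 and 5.6 N. I therefore found the balance point from the images rather than from the forces.

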